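Slide the blue dropper bottle onto its mark

ROBOT

A 6-joint arm with a two-finger parallel gripper is mounted at the origin on the work surface. World frame = base frame: x ahead of the robot, y to its left, z up, the work surface at z = 0. Lengths are in m, angles in rad, forces in N, time in s.
With the tool pointing down it reaches from about 0.35 to 0.925 m from the base axis. Payload 6.4 kg.
Tool frame: the origin (TCP) lies midway between the tips of the shut fingers; the grasp point (between the pads) lies grip_depth behind it (grip_depth is the distance from the TCP to the grasp point, in m); z points along the fingers, y is the direction in which the jaws open and shut (so a half turn about z gives the same grasp; the last joint's range is limited). The gripper opens to 85 mm and grips with 20 to 120 N. Pads are 22 mm wide; open, the fingers measure 114 mm over their backs; the gripper's body (76 mm by 85 mm) begins 54 mm behind the grasp point. The pads swing forward as they close: fully open they stand 13 mm farther back than shut.
Start: joints at [0.95, 0.245, 1.558, -0, 1.339, -0.174], TCP at [0.281, 0.586, 0.231] pointing down, gripper open.
Joint ranges: [-3.13, 3.13], [-1.02, 2.26], [0.13, 2.54], [-0.95, 4.09], [0.21, 2.88], [-2.74, 2.74]. Speed limits (rad/s): [2.57, 2.57, 3.14, 3.14, 3.14, 3.14].

INTERFACE

Orientations are given as a unit quaternion [w, x, y, z].
In Python, from plant import state, grab_frame, camera_params, close_job, spot_in, masks_of, grip_depth gives the robot as it stands.
- The arm moves only by the tool play_rows, never from a script. Its arguments are lists of equal length, an entry for each row: "dr": the turn, a rotation vector about the world's x, y, z in rad, a list of three; "delta_pos": the shift along the world's x, y, z in m, a list of three; "grip": the finger opening in m, from 0 to 0.0854. A call has exactly 10 rows; each row shifts and turns the commanded pose from where the row before left it; what a row does not reach is not made up. A row lasts 1/10 s, in which the tool goes at most 50 mm and 8.59 degrees, less where a joint would pass 70% of its speed; a pose out of reach is approached as far as the arm can. A call is refused whole if a number of a shift passes 0.05 or a number of a turn 0.15, either way. A call with a gripper value outside its range is refused whole. The fingers move at their own pace and stop on an object; "grip_force" is the grip in N (left out, the last holds). Time passes only in rows, so rows that do not move let the fingers close, or fill a call up. It gives the time, the measured TCP pose, the force and the opening at its end, in the units of the state.
- state(): the state, without advancing time (a new reading comes with each control period).
- grab_frame(name): name is "scene" or "top" or "wrist"; returns the picture (400x640x3 uint8, red, green, blue); there is no depth.
- camera_params(name): a dict with "fx", "fy", "cx", "cy" (pixels), "R" (3x3) and "t" (3): a world point X has camera coordinates R X + t; the wrist camera has in their place "tool_from_camera" (4x4, takes a point from camera to tool coordinates, whose origin is the TCP and whose axes are the flange's). Camera axes: x right, y down, z forward; pixel columns grow to the right and rows downward; lengths in m; the calibration is good to about 2 mm. A picture is of the moment at which its call begins: read the wrist's pose just before it. camera_params takes no time and is no camera call.
- close_job(): hands the job in, once; it reports no verdict.
Trained networks look in the newest picture that a camera, given by its name, has taken for a name from the list of things; names that differ only in an ending like _2 or _b are one class to them, and where a whole thing is asked for, a point or a joint stands for the part that bears it (a point fixed in the world has none). Each returns a list of dicts, best first, with "confidence" (0 to 1); they miss things now and then, are a little off and sometimes report something else, mostly with a low value. They report only what shows in the picture. A call takes as long as a camera call. They do not tell look-alikes from the thing itself.
- spot_in(label, camera): "point" ([x, y, z] in m, in world coordinates, good to about 4 mm: the middle of the surface that is visible of it).
- masks_of(label, camera): "region" (400x640 bool, what is visible of it).
The state is a dict: "t": time; "joints": joint angles; "dq": joint speeds; "joint_torque": joint torques, N m; "eef_pos": TCP position; "tcp_rot": TCP orientation; "ft_force": force on the tool from outside, world axes, zero at the start; "moment": the same for the moment, N m; "opening": opening from 0.0 (shut) to 1.0 (fully open).
Only numpy, scipy, OpenCV 4.12 (cv2) and the standard library are available. Lean on these libraries where they do the work, as an engineer would, in place of code of your own. Each camera call takes 0.05 s, during which the arm holds its last target.

TASK

Slide the tall dropper bottle with the blue top across the bench until it stands wholly inside the outer edge of the round blue-and-white mark. Push it low down on the glass: its dropper is only loosely set in, so keep off the blue top and do not lift or tip the bottle. Leave the yellow-topped bottle where it stands.

Things in the scene. Friction and masses are not known exactly. Their poses are not given: they have to be found in the camera images.
- blue_bottle: Loose tall narrow amber-glass dropper bottle with a blue band, white label and blue dropper top, 0.1 to 0.18 kg, 138 mm tall in all. The glass is a straight upright cylinder of 44 mm diameter up to 70 mm, then narrows to a 22 mm neck. Origin: centre of its underside; z is up along the bottle. It stands and slides on the flat bench; being round, its yaw does not matter, and it rolls off a single narrow pusher that is not aimed through its axis. Pushed high up, it topples.
- blue_dropper: The blue dropper top of the blue bottle, on its axis: a collar of 27 mm diameter from 84 to 104 mm above the bench, then a bulb of 18 mm diameter up to 138 mm. Not to be touched. Origin: centre of the collar's underside, 84 mm above the bottle's underside. It moves with the bottle.
- mark (a point): Centre of the round mark on the bench: a flat white disc with a blue rim, 84 mm outer diameter, lying level with the bench (nothing to bump into).
- yellow_bottle: Loose bystander of the same shape and size as the blue bottle, but with yellow band and yellow top; the two stand on opposite sides (left and right) of the mark, which side is which varies. Origin: centre of its underside, z up.
There are look-alikes about, which are no part of the job. What is shaped like the blue_bottle but green or purple is not meant.

How it is judged:
At the end, for the whole second after the job is handed in: The blue bottle stands upright (within about 6 degrees) and at rest on the bench, wholly inside the mark's outer edge: its axis within 20 mm of the mark's centre (horizontal distance between blue_bottle and mark below 0.02 m and angle between blue_bottle's own z axis and vertical below 0.1 rad and height (world z) of blue_bottle below 0.005 m and linear speed of blue_bottle below 0.02 m/s); the robot touches nothing.
It fails at once if the blue bottle is lifted off the bench by more than 12 mm (height (world z) of blue_bottle above 0.012 m).
It fails at once if the blue bottle is tipped by more than about 20 degrees (angle between blue_bottle's own z axis and vertical above 0.35 rad).
It fails at once if the arm or gripper touches the blue dropper top (more than 0.5 N) (contact force between blue_dropper and the fingers above 0.5 N or contact force between blue_dropper and the arm above 0.5 N).
It fails at once if the yellow bottle is moved by more than 15 mm (distance of yellow_bottle from where it was at the start of the episode above 0.015 m).
It also fails if it takes over 45 s, if anything falls off the work surface, if the arm or the gripper's body presses on something with over 40 N, if the wrist force passes 120 N, or if a joint passes its speed limit or range.

## Working session

There is one attempt and no reset: what is moved stays moved. The work goes in short steps, Python scripts to look and compute and a tool call to move; the robot and the scene stay as the last step left them, time stands still between calls to the robot, and variables do not carry over. Pictures are saved under pics/ and viewed, and the job is handed in when it is done.

Besides the shell and the picture viewer there is one more tool, called after "Emit:" as name(argument=value, ...), one argument or row to a line, values as JSON. play_rows: Moves the arm, as the interface text tells. Its arguments: {"type":"object","properties":{"dr":{"type":"array"},"delta_pos":{"type":"array"},"grip":{"type":"array"},"grip_force":{"type":"number"}},"required":["dr","delta_pos","grip"]}

```bash
mkdir -p pics
python3 - <<'E'
from plant import *
import cv2
print(state(), grip_depth)
for c in ["scene","top"]:
    im=grab_frame(c); cv2.imwrite(f"pics/{c}0.png",im[:,:,::-1])
    for l in ["blue_bottle","yellow_bottle","mark"]:
        try:
            for d in spot_in(l,c): print(c,l,d)
        except Exception as e: print(c,l,e)
    p=camera_params(c); print(p)
E
```

```text
{'t': 0.0, 'joints': array([ 9.49930294e-01,  2.45788935e-01,  1.55902832e+00,  3.08357562e-05,
        1.33869356e+00, -1.74054414e-01]), 'dq': array([-1.60137079e-03,  5.28327768e-04, -4.69112867e-05, -8.30457673e-04,
       -1.85112209e-03,  7.02540118e-04]), 'joint_torque': array([ 9.16557401e-04, -4.29494369e+01, -3.26135552e+01, -1.52486808e-05,
        5.28443721e-03,  6.67979208e-06]), 'eef_pos': array([0.28049042, 0.58574558, 0.23018871]), 'tcp_rot': array([-3.85070181e-04,  2.21555442e-01,  9.75147305e-01, -8.78510186e-04]), 'ft_force': array([ 0.51959698, -0.96722259, -0.53383588]), 'moment': array([-0.0643853 ,  0.01588524, -0.02426661]), 'opening': 0.9997358851075494} 0.0187
scene blue_bottle {'point': [0.6374, 0.2795, 0.0736], 'confidence': 0.97}
scene blue_bottle {'point': [0.6534, 0.1791, 0.0691], 'confidence': 0.92}
scene blue_bottle {'point': [0.5707, 0.203, 0.0658], 'confidence': 0.56}
scene yellow_bottle {'point': [0.6242, -0.181, 0.0672], 'confidence': 0.81}
scene mark {'point': [0.5803, -0.0234, 0.0031], 'confidence': 0.88}
{'fx': 446.7190364361171, 'fy': 446.71
[... 226 characters left out ...]
[ 0.46795979, -0.20479588,  1.27700145])}
top blue_bottle {'point': [0.6412, 0.1634, 0.0735], 'confidence': 0.94}
top blue_bottle {'point': [0.6212, 0.2574, 0.0716], 'confidence': 0.68}
top blue_bottle {'point': [0.5556, 0.1861, 0.0749], 'confidence': 0.65}
top yellow_bottle {'point': [0.6101, -0.1836, 0.074], 'confidence': 0.88}
top mark {'point': [0.583, -0.0253, -0.0004], 'confidence': 0.91}
{'fx': 473.9215277236745, 'fy': 473.9215277236745, 'cx': 320.6719981283475, 'cy': 208.70125872774594, 'R': array([[ 0.02425386, -0.99927862, -0.02922297],
       [-0.99332806, -0.02079219, -0.11343303],
       [ 0.11274359,  0.03177919, -0.99311579]]), 't': array([0.01195831, 0.59289222, 1.01562681])}
```

View pics/scene0.png

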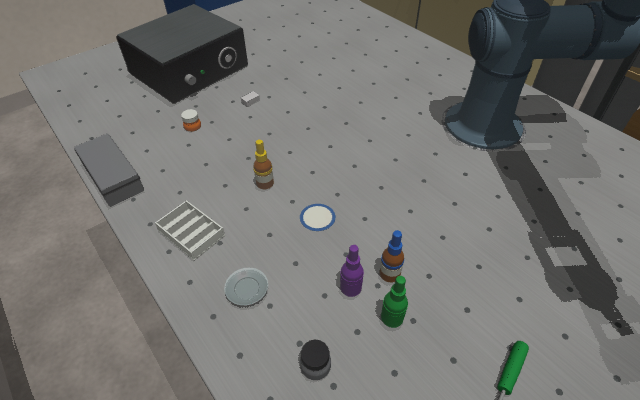

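View pics/top0.png

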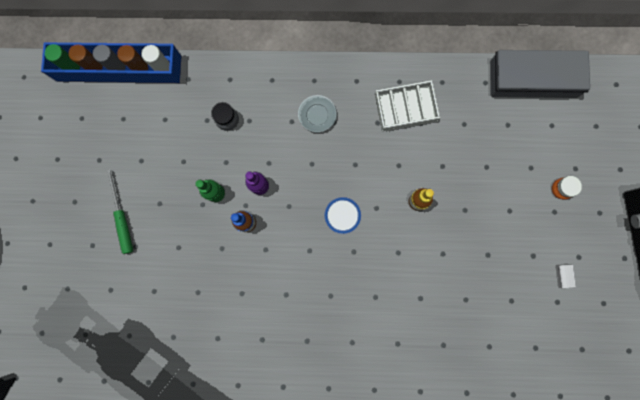

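Look-alikes in the top picture: green (210,189), purple (257,182) and blue top (243,221). In the scene picture they are green (395,305), purple (352,272) and blue top (392,258). I choose the blue-topped one with amber glass, at top (243,221). Next I check it in a crop and refine the positions.

```bash
cat > h.py <<'E'
import numpy as np, cv2
from plant import *
from scipy.optimize import minimize
def proj(p,X):
    c=X@p["R"].T+p["t"]; return np.c_[p["fx"]*c[:,0]/c[:,2]+p["cx"],p["fy"]*c[:,1]/c[:,2]+p["cy"]]
prof=[(0,.022),(.070,.022),(.084,.011),(.084,.0135),(.104,.0135),(.104,.009),(.138,.009)]
a=np.linspace(0,2*np.pi,24,endpoint=False)
def sil(p,x,y,S=4):
    m=np.zeros((400*S,640*S),np.uint8)
    for i in range(len(prof)-1):
        P=np.concatenate([np.c_[x+r*np.cos(a),y+r*np.sin(a),0*a+z] for z,r in prof[i:i+2]])
        h=cv2.convexHull((proj(p,P)*S).astype(np.float32)); cv2.fillPoly(m,[h.astype(np.int32)],1)
    return cv2.resize(m.astype(np.float32),(640,400),interpolation=cv2.INTER_AREA)
def fit(masks,x0):
    f=lambda v:sum(np.abs(sil(camera_params(c),*v)-m).sum() for c,m in masks)
    r=minimize(f,x0,method="Nelder-Mead",options=dict(initial_simplex=[x0,[x0[0]+.01,x0[1]],[x0[0],x0[1]+.01]],xatol=2e-4,fatol=.1))
    return r.x,r.fun
def ground(p,u,v,z=0):
    d=p["R"].T@np.array([(u-p["cx"])/p["fx"],(v-p["cy"])/p["fy"],1]); o=-p["R"].T@p["t"]
    return o+d*(z-o[2])/d[2]
def near(label,c,uv):
    best=None
    for d in masks_of(label,c):
        ys,xs=np.nonzero(d["region"]); q=np.array([xs.mean(),ys.mean()])
        e=np.hypot(*(q-uv))
        if best is None or e<best[0]: best=(e,d["region"],q,d["confidence"])
    return best
E
python3 - <<'E'
from h import *
ims={c:grab_frame(c) for c in("scene","top")}
M={}
for n,l,us,ut,x0 in [("blue","blue_bottle",(392,258),(243,221),[.56,.19]),("green","blue_bottle",(395,303),(210,189),[.62,.26]),("purple","blue_bottle",(351,272),(257,183),[.64,.165]),("yellow","yellow_bottle",(263,165),(423,199),[.615,-.18])]:
    ms=[]
    for c,u in(("scene",us),("top",ut)):
        b=near(l,c,u); print(n,c,b[0],b[2],b[3],b[1].sum()) if b else print(n,c,None)
        if b and b[0]<15: ms.append((c,b[1].astype(np.float32)))
    for k in ms: print("  ",k[0],fit([k],x0))
    print(n,fit(ms,x0))
for c,u in(("scene",(318,217)),("top",(342,215))):
    p=camera_params(c); im=ims[c].astype(int)
    b=near("mark",c,u)
    if b:
        cn=max(cv2.findContours(b[1].astype(np.uint8),0,1)[0],key=len)
        g=np.array([ground(p,*q) for q in cn[:,0]]); 
        print("mark",c,(g.min(0)+g.max(0))/2,cv2.minEnclosingCircle(g[:,:2].astype(np.float32)))
s=ims["scene"][200:340,320:460]; t=ims["top"][150:250,180:280]
cv2.imwrite("pics/crop.png",np.hstack([cv2.resize(s,(400,400)),cv2.resize(t,(400,400))])[:,:,::-1])
E
```

```text
blue scene 0.6979099486808892 [391.94328704 258.69560185] 0.81 864
blue top 0.02331240176248317 [243.02164502 221.00865801] 0.96 462
   scene (array([0.55950857, 0.19641758]), np.float64(88.6875))
   top (array([0.55955599, 0.1937249 ]), np.float64(26.125))
blue (array([0.55898382, 0.19542564]), np.float64(138.625))
green scene 0.8686569520015285 [395.02024291 303.86842105] 0.59 988
green top 0.7635776936815123 [210.46566524 189.60515021] 0.96 466
   scene (array([0.62659611, 0.27252978]), np.float64(56.6875))
   top (array([0.62649425, 0.26697954]), np.float64(59.5625))
green (array([0.62649631, 0.27180921]), np.float64(153.9375))
purple scene 1.6591726922069936 [351.36579841 273.61834655] 0.93 883
purple top 0.6875982757943235 [256.3986014  182.66666667] 0.96 429
   scene (array([0.64692838, 0.17240805]), np.float64(69.9375))
   top (array([0.64477301, 0.16726583]), np.float64(40.4375))
purple (array([0.64566507, 0.17036112]), np.float64(146.125))
yellow scene 2.248587766660331 [262.4537037  167.18121693] 0.95 756
yellow top 2.3651805454014907 [420.66888889 198.6       ] 0.67 450
   scene (array([ 0.61710123, -0.189284  ]), np.float64(53.5625))
   top (array([ 0.61682473, -0.19403128]), np.float64(32.75))
yellow (array([ 0.61574547, -0.19233577]), np.float64(112.375))
mark scene [ 0.58204122 -0.02262847  0.        ] ((0.581080436706543, -0.022897128015756607), 0.04265802353620529)
mark top [ 5.84218460e-01 -2.25108650e-02  1.11022302e-16] ((0.5840781331062317, -0.022675976157188416), 0.04317435622215271)
```

View pics/crop.png

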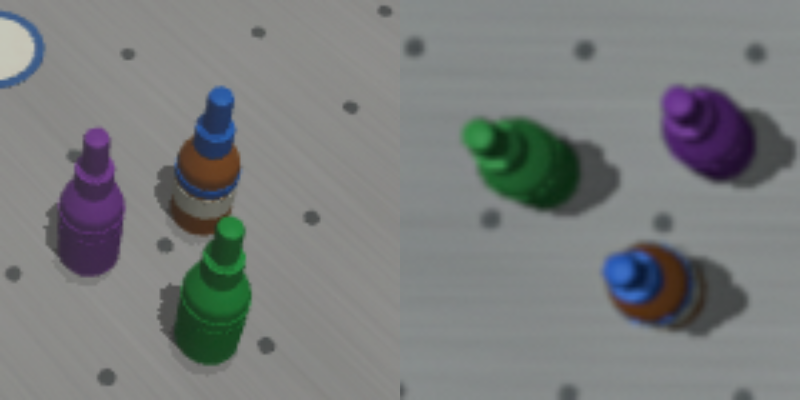

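The crop confirms it: the blue band, white label, amber glass and blue top belong to the bottle at about (0.559, 0.195), and the mark is at (0.583, -0.0225). I'll push with the two fingertips as a fork about 34 mm apart. The tool will be tilted so its body stays behind the dropper.

Emit:
play_rows(
  dr=[
    [0,0,-0.101],
    [0,0,-0.101],
    [0,0,-0.101],
    [0,0,-0.101],
    [0,0,-0.101],
    [0,0,-0.101],
    [0,0,-0.101],
    [0,0,-0.101],
    [0,0,-0.101],
    [0,0,-0.101],
  ],
  delta_pos=[
    [0.026,-0.023,0.005],
    [0.026,-0.023,0.005],
    [0.026,-0.023,0.005],
    [0.026,-0.023,0.005],
    [0.026,-0.023,0.005],
    [0.026,-0.023,0.005],
    [0.026,-0.023,0.005],
    [0.026,-0.023,0.005],
    [0.026,-0.023,0.005],
    [0.026,-0.023,0.005],
  ],
  grip=[0.034,0.034,0.034,0.034,0.034,0.034,0.034,0.034,0.034,0.034],
  grip_force=20,
)

```text
t: 2.0
eef_pos: [0.5418, 0.3551, 0.2816]
tcp_rot: [0.0, 0.667, 0.745, 0.0]
ft_force: [0.9, 0.4, 0.1]
opening: 0.399
```

Emit:
play_rows(
  dr=[
    [-0.0994,-0.011,0],
    [-0.0994,-0.011,0],
    [-0.0994,-0.011,0],
    [-0.0994,-0.011,0],
    [-0.0994,-0.011,0],
    [-0.0994,-0.011,0],
    [-0.0994,-0.011,0],
    [-0.0994,-0.011,0],
    [-0.0994,-0.011,0],
    [0,0,0],
  ],
  delta_pos=[
    [0,0,0],
    [0,0,0],
    [0,0,0],
    [0,0,0],
    [0,0,0],
    [0,0,0],
    [0,0,0],
    [0,0,0],
    [0,0,0],
    [0,0,0],
  ],
  grip=[0.034,0.034,0.034,0.034,0.034,0.034,0.034,0.034,0.034,0.034],
)

```text
t: 3.0
eef_pos: [0.5398, 0.357, 0.2779]
tcp_rot: [0.323, 0.598, 0.673, -0.293]
ft_force: [0.4, 0.1, -0.8]
opening: 0.401
```

Run:
```python
from h import *
from scipy.spatial.transform import Rotation as Ro
s=state(); print(s["t"],s["joints"],s["eef_pos"]); q=s["tcp_rot"]; print(Ro.from_quat(np.r_[q[1:],q[0]]).as_matrix())
im=grab_frame("scene"); cv2.imwrite("pics/s1.png",im[:,:,::-1])
```

```text
3.0 [ 0.67114682  0.53556965  1.27427042 -0.75773283  1.83386267  0.54307177] [0.53979375 0.35703087 0.27794827]
[[-0.07685309  0.99342996  0.08479696]
 [ 0.61515691  0.1141764  -0.78009341]
 [-0.78464997 -0.00778915 -0.61989011]]
```

View pics/s1.png

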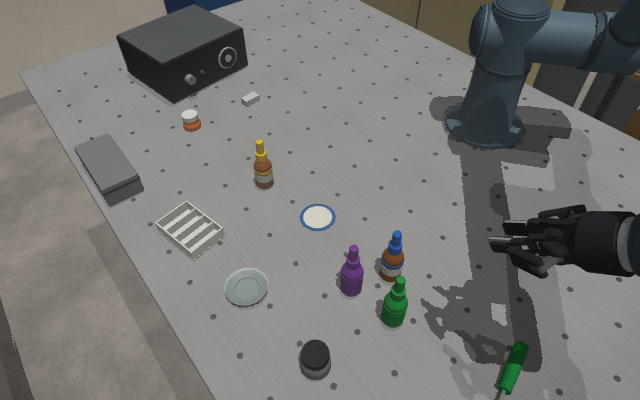

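Emit:
play_rows(
  dr=[
    [0.0994,0.011,0],
    [0,0,0],
    [0,0,0],
    [0,0,0],
    [0,0,0],
    [0,0,0],
    [0,0,0],
    [0,0,0],
    [0,0,0],
    [0,0,0],
  ],
  delta_pos=[
    [0,-0.003,-0.026],
    [0,-0.003,-0.026],
    [0,-0.003,-0.026],
    [0.001,-0.003,-0.026],
    [0.001,-0.003,-0.026],
    [0.001,-0.003,-0.026],
    [0.001,-0.003,-0.026],
    [0,-0.003,-0.026],
    [0,-0.003,-0.025],
    [0,0,0],
  ],
  grip=[0.034,0.034,0.034,0.034,0.034,0.034,0.034,0.034,0.034,0.034],
)

```text
t: 4.05
eef_pos: [0.5434, 0.3273, 0.0455]
tcp_rot: [0.288, 0.613, 0.687, -0.263]
ft_force: [0.1, -0.5, -0.4]
opening: 0.403
```

```bash
python3 - <<'E'
from h import *
from scipy.spatial.transform import Rotation as Ro
s=state(); print(s["t"],s["joints"],s["eef_pos"]); q=s["tcp_rot"]; print(Ro.from_quat(np.r_[q[1:],q[0]]).as_matrix())
for c in("scene","top","wrist"):
    im=grab_frame(c); cv2.imwrite(f"pics/{c}2.png",im[:,:,::-1])
E
python3 -c "
import cv2,numpy as np
a=[cv2.imread(f'pics/{c}2.png') for c in('scene','top','wrist')]
cv2.imwrite('pics/m2.png',np.vstack([np.hstack([a[0][150:350,250:640],a[1][100:300,60:450]]),cv2.resize(a[2],(780,488))[:390]]))"
```

```text
4.05 [ 0.61550485  0.72995906  1.41355577 -0.67881332  1.48910528  0.73425171] [0.54339847 0.32734357 0.04549137]
[[-0.08256766  0.9938293   0.0740669 ]
 [ 0.69129179  0.11064886 -0.71405357]
 [-0.71784277 -0.00775589 -0.69616205]]
```

View pics/m2.png

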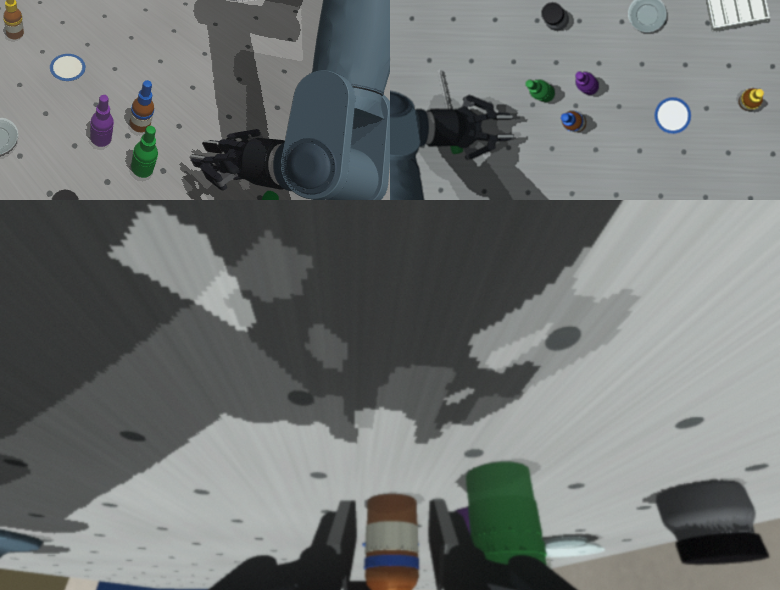

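The fork lines up with the bottle and the dropper is clear. Next I lower and approach.

Emit:
play_rows(
  dr=[
    [0,0,0],
    [0,0,0],
    [0,0,0],
    [0,0,0],
    [0,0,0],
    [0,0,0],
    [0,0,0],
    [0,0,0],
    [0,0,0],
    [0,0,0],
  ],
  delta_pos=[
    [0.002,-0.009,-0.005],
    [0.001,-0.009,-0.005],
    [0.001,-0.009,-0.005],
    [0.001,-0.009,-0.005],
    [0.001,-0.009,-0.005],
    [0.001,-0.009,0],
    [0.001,-0.009,0],
    [0.001,-0.009,0],
    [0.001,-0.009,0],
    [0.001,-0.009,0],
  ],
  grip=[0.034,0.034,0.034,0.034,0.034,0.034,0.034,0.034,0.034,0.034],
)

```text
t: 5.2
eef_pos: [0.5561, 0.2385, 0.0235]
tcp_rot: [0.29, 0.613, 0.687, -0.26]
ft_force: [0.3, 0.4, -0.4]
opening: 0.4
```

Run:
```python
from h import *
s=state(); print(s["t"],s["joints"],s["eef_pos"])
a=[grab_frame(c) for c in('scene','top','wrist')]
cv2.imwrite('pics/m3.png',np.vstack([np.hstack([cv2.resize(a[0][200:350,300:500],(400,300)),cv2.resize(a[1][150:300,150:350],(400,300))]),cv2.resize(a[2],(800,500))[200:]])[:,:,::-1])
```

```text
5.2 [ 0.49824385  0.67472522  1.55513619 -0.74719089  1.35684539  0.7210752 ] [0.55606921 0.2385248  0.02354107]
```

View pics/m3.png

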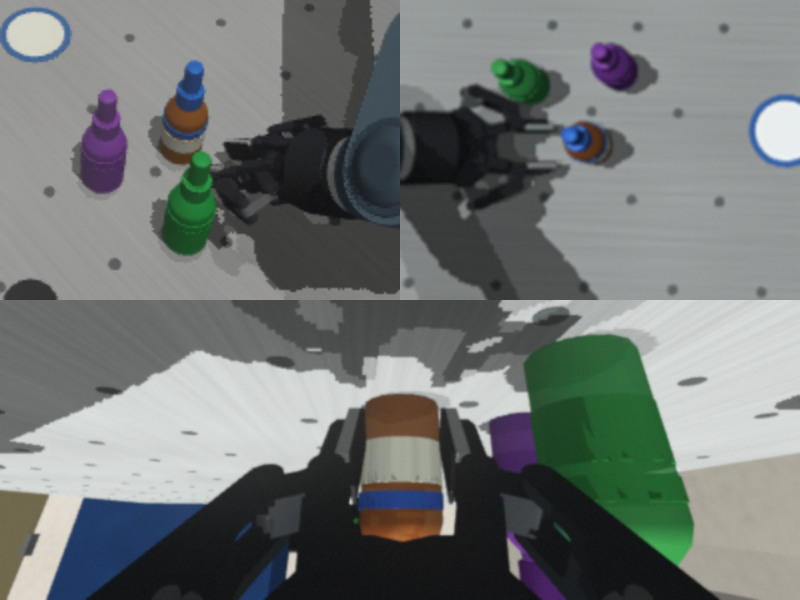

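The gripper's outer linkage would pass close to the green bottle. I'll yaw the fork 15° about the blue bottle so the body swings away from green.

Emit:
play_rows(
  dr=[
    [0,0,0],
    [0,0,0.04],
    [0,0,0.055],
    [0,0,0.055],
    [0,0,0.055],
    [0,0,0.055],
    [0,0,0],
    [0,0,0],
    [0,0,0],
    [0,0,0],
  ],
  delta_pos=[
    [-0.003,0.002,0],
    [-0.003,0,0],
    [-0.003,0,0],
    [-0.003,0,0],
    [-0.001,0,0],
    [0,0,-0.002],
    [0,0,0],
    [0.001,-0.002,0],
    [0.001,-0.003,0],
    [0.001,-0.003,0],
  ],
  grip=[0.034,0.034,0.034,0.034,0.034,0.034,0.034,0.034,0.034,0.034],
)

```text
t: 6.35
eef_pos: [0.5463, 0.2331, 0.0215]
tcp_rot: [0.321, 0.519, 0.761, -0.22]
ft_force: [0.6, 0.4, -0.1]
opening: 0.394
```

Run:
```python
from h import *
s=state(); print(s["t"],s["joints"],s["eef_pos"])
a=[grab_frame(c) for c in('scene','top','wrist')]
cv2.imwrite('pics/m4.png',np.vstack([np.hstack([cv2.resize(a[0][200:350,300:500],(400,300)),cv2.resize(a[1][150:300,150:350],(400,300))]),cv2.resize(a[2],(800,500))[200:]])[:,:,::-1])
```

```text
6.35 [ 0.5176381   0.5869211   1.70296632 -0.87426581  1.18128954  0.63289997] [0.54633078 0.23309338 0.0214704 ]
```

View pics/m4.png

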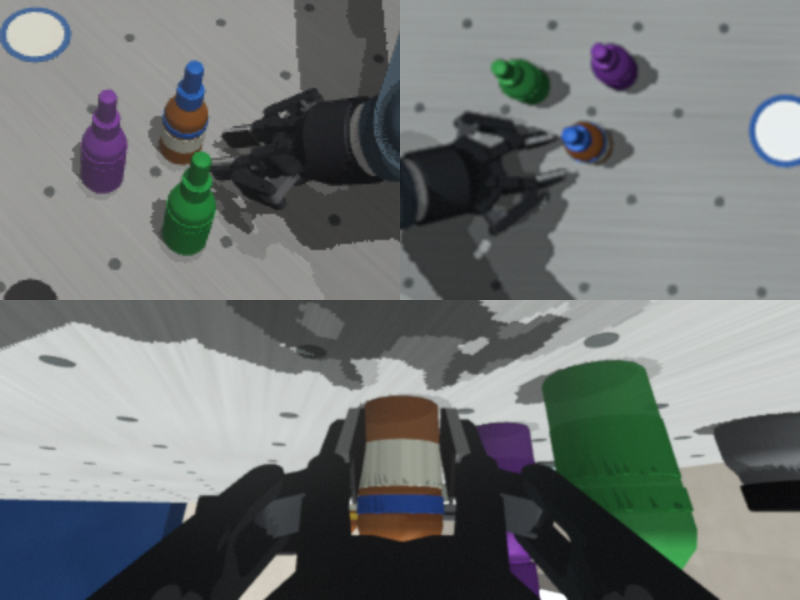

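```bash
cat > kin.py <<'E'
import numpy as np
from scipy.optimize import least_squares
from scipy.spatial.transform import Rotation as Ro
D=[([0.94993,0.245789,1.559028,0,1.338694],[.28049,.58575,.23019]),
([0.67114682,0.53556965,1.27427042,-0.75773283,1.83386267],[.53979,.35703,.27795]),
([0.61550485,0.72995906,1.41355577,-0.67881332,1.48910528],[.5434,.32734,.04549]),
([0.49824385,0.67472522,1.55513619,-0.74719089,1.35684539],[.55607,.23852,.02354]),
([0.5176381,0.5869211,1.70296632,-0.87426581,1.18128954],[.54633,.23309,.02147])]
def fk(j,k):
    h,a,b,L,e,s=k
    Rz=Ro.from_euler('z',j[0]); 
    v=lambda t:np.array([np.sin(t),0,np.cos(t)])
    p=np.array([s,0,h])+a*v(j[1])+b*v(j[1]+j[2])+e*v(j[1]+j[2]+np.pi/2)
    f=v(j[1]+j[2]); u=v(j[1]+j[2]+np.pi/2); l=np.array([0,1,0])
    z=f*np.cos(j[4])+np.sin(j[4])*(u*np.cos(j[3])+l*np.sin(j[3]))
    return Rz.apply(p+L*z),Rz.apply(z)
r=least_squares(lambda k:np.concatenate([fk(j,k)[0]-x for j,x in D]),[.3,.4,.4,.2,0,0])
K=r.x
if __name__=="__main__":
    print(K,np.abs(r.fun).max()); print([fk(j,K)[1].round(3) for j,_ in D])
    def ik(p,z,j0): 
        q=least_squares(lambda j:np.concatenate([(fk(j,K)[0]-p)*5,fk(j,K)[1]-z]),j0)
        return q.x,q.cost
    for yaw in(.11,.24,.37):
      for th in(.6,.7,.8):
        d=np.array([np.sin(yaw),-np.cos(yaw),0]); z=d*np.sin(th)+np.array([0,0,-np.cos(th)]); j=D[4][0]; o=[]
        for s in np.linspace(0,1,8):
            B=np.array([.559,.195,.02])*(1-s)+np.array([.583,-.0225,.02])*s
            j,c=ik(B-.025*d,z,j); o.append(round(j[3],2)); 
        print(yaw,th,o,j.round(2),c)
E
python3 kin.py
```

```text
[ 0.23440072  0.17476197  0.53364028  0.08913908 -0.05611901  0.06405774] 0.09096139002827541
[array([-0.001, -0.002, -1.   ]), array([ 0.085, -0.78 , -0.62 ]), array([ 0.074, -0.714, -0.696]), array([ 0.079, -0.713, -0.697]), array([ 0.26 , -0.669, -0.697])]
0.11 0.6 [np.float64(-0.61), np.float64(-0.63), np.float64(-0.65), np.float64(-0.67), np.float64(-0.68), np.float64(-0.7), np.float64(-0.72), np.float64(-0.74)] [ 0.09  0.41  1.87 -0.74  1.  ] 5.46097372354252e-23
0.11 0.7 [np.float64(-0.69), np.float64(-0.71), np.float64(-0.73), np.float64(-0.75), np.float64(-0.78), np.float64(-0.8), np.float64(-0.82), np.float64(-0.84)] [ 0.1   0.42  1.86 -0.84  1.04] 5.0144383102263057e-23
0.11 0.8 [np.float64(-0.76), np.float64(-0.79), np.float64(-0.81), np.float64(-0.84), np.float64(-0.86), np.float64(-0.89), np.float64(-0.91), np.float64(-0.94)] [ 0.11  0.44  1.85 -0.94  1.1 ] 4.5546628297103936e-23
0.24 0.6 [np.float64(-0.65), np.float64(-0.67), np.float64(-0.69), np.float64(-0.71), np.float64(-0.73), np.float64(-0.74), np.float64(-0.76), np.float64(-0.77)] [ 0.09  0.36  1.92 -0.77  0.93]
[... 397 characters left out ...]
] [ 0.11  0.39  1.91 -1.    1.01] 5.872225589697312e-23
0.37 0.6 [np.float64(-0.7), np.float64(-0.72), np.float64(-0.73), np.float64(-0.75), np.float64(-0.77), np.float64(-0.78), np.float64(-0.79), np.float64(-0.81)] [ 0.09  0.31  1.97 -0.81  0.85] 9.447571621853674e-23
0.37 0.7 [np.float64(-0.79), np.float64(-0.82), np.float64(-0.84), np.float64(-0.86), np.float64(-0.88), np.float64(-0.9), np.float64(-0.92), np.float64(-0.94)] [ 0.1   0.32  1.97 -0.94  0.88] 9.17352827253488e-23
0.37 0.8 [np.float64(-0.88), np.float64(-0.91), np.float64(-0.93), np.float64(-0.96), np.float64(-0.99), np.float64(-1.01), np.float64(-1.03), np.float64(-1.06)] [ 0.11  0.33  1.97 -1.06  0.92] 7.999213450631876e-23
```

```bash
python3 - <<'E'
s=open('kin.py').read()
s=s.replace("h,a,b,L,e,s=k","h,a,b,L,e,s,c,y,w=k").replace("+a*v(j[1])","+a*v(j[1])+c*v(j[1]+np.pi/2)+np.array([0,y,0])").replace("p+L*z)","p+L*z+w*(-np.sin(j[4])*f+np.cos(j[4])*(u*np.cos(j[3])+l*np.sin(j[3]))))")
s=s.replace("[.3,.4,.4,.2,0,0]","[.3,.4,.4,.2,0,0,0,0,0]")
open('kin.py','w').write(s)
E
python3 kin.py
```

```text
[ 2.73514311e-01  4.19816489e-01  5.68805191e-01  2.54217519e-01
  6.62080782e-02 -1.39858279e-05  1.46399909e-05  1.12609936e-01
  5.14608411e-06] 3.0254068288382285e-06
[array([-0.001, -0.002, -1.   ]), array([ 0.085, -0.78 , -0.62 ]), array([ 0.074, -0.714, -0.696]), array([ 0.079, -0.713, -0.697]), array([ 0.26 , -0.669, -0.697])]
0.11 0.6 [np.float64(-0.62), np.float64(-0.64), np.float64(-0.66), np.float64(-0.67), np.float64(-0.69), np.float64(-0.71), np.float64(-0.73), np.float64(-0.75)] [ 0.06  0.45  1.83 -0.75  0.98] 9.727473284013065e-25
0.11 0.7 [np.float64(-0.69), np.float64(-0.71), np.float64(-0.74), np.float64(-0.76), np.float64(-0.78), np.float64(-0.81), np.float64(-0.83), np.float64(-0.85)] [ 0.09  0.49  1.82 -0.85  1.02] 1.4165896115438205e-24
0.11 0.8 [np.float64(-0.76), np.float64(-0.79), np.float64(-0.81), np.float64(-0.84), np.float64(-0.87), np.float64(-0.89), np.float64(-0.92), np.float64(-0.95)] [ 0.12  0.53  1.8  -0.95  1.08] 1.868271783551748e-24
0.24 0.6 [np.float64(-0.66), np.float64(-0.68), np.float64(-0.7), np.float64(-0.72), np.float64(-0.74), np.float64
[... 480 characters left out ...]
 [ 0.12  0.48  1.87 -1.02  0.99] 3.2594495985759294e-24
0.37 0.6 [np.float64(-0.71), np.float64(-0.73), np.float64(-0.75), np.float64(-0.77), np.float64(-0.79), np.float64(-0.8), np.float64(-0.82), np.float64(-0.84)] [ 0.04  0.38  1.94 -0.84  0.8 ] 2.7522675138547114e-24
0.37 0.7 [np.float64(-0.8), np.float64(-0.83), np.float64(-0.85), np.float64(-0.88), np.float64(-0.9), np.float64(-0.93), np.float64(-0.95), np.float64(-0.98)] [ 0.08  0.4   1.94 -0.98  0.84] 4.240226195270256e-24
0.37 0.8 [np.float64(-0.89), np.float64(-0.92), np.float64(-0.95), np.float64(-0.98), np.float64(-1.01), np.float64(-1.04), np.float64(-1.07), np.float64(-1.1)] [ 0.11  0.44  1.94 -1.1   0.89] 5.518791853450503e-24
```

The fitted kinematics match the measured poses to within microns. They show joint 4 would come near its limit, so I ease the tilt by 0.1 rad, push the first part at this yaw, and then yaw back.

Emit:
play_rows(
  dr=[
    [0.0932,0.0362,0],
    [0,0,0],
    [0,0,0],
    [0,0,0],
    [0,0,0],
    [0,0,0],
    [0,0,0],
    [0,0,0],
    [0,0,0],
    [0,0,0],
  ],
  delta_pos=[
    [0,0,0],
    [0.001,-0.005,0],
    [0.001,-0.005,0],
    [0.002,-0.006,0],
    [0.001,-0.006,0],
    [0.001,-0.007,0],
    [0.001,-0.007,0],
    [0.001,-0.007,0],
    [0.001,-0.006,0],
    [0,-0.004,0],
  ],
  grip=[0.034,0.034,0.034,0.034,0.034,0.034,0.034,0.034,0.034,0.034],
)

```text
t: 7.5
eef_pos: [0.5549, 0.1796, 0.0213]
tcp_rot: [0.283, 0.529, 0.776, -0.194]
ft_force: [0.0, 1.1, 0.0]
opening: 0.399
```

```bash
cat > look.py <<'E'
import sys
from h import *
n=sys.argv[1]; x0=[float(v) for v in sys.argv[2:4]]
s=state(); print(s["t"],s["joints"].round(3),s["eef_pos"].round(4),s["tcp_rot"].round(3))
a={c:grab_frame(c) for c in('scene','top','wrist')}
for c in("scene","top"):
    p=camera_params(c); u=proj(p,np.array([[x0[0],x0[1],.06]]))[0]
    b=near("blue_bottle",c,u)
    if b: print(c,b[0],b[2],b[3],b[1].sum(), fit([(c,b[1].astype(np.float32))],x0))
w=lambda c,X:tuple(proj(camera_params(c),np.array([[X[0],X[1],.06]]))[0].astype(int))
def cr(c):
    x,y=w(c,x0); y=max(75,min(325,y)); x=max(100,min(540,x)); return cv2.resize(a[c][y-75:y+75,x-100:x+100],(400,300))
cv2.imwrite(f'pics/{n}.png',np.vstack([np.hstack([cr("scene"),cr("top")]),cv2.resize(a["wrist"],(800,500))[200:]])[:,:,::-1])
E
python3 look.py m5 .563 .15
```

```text
7.5 [ 0.401  0.504  1.788 -0.831  1.058  0.53 ] [0.5549 0.1796 0.0213] [ 0.283  0.529  0.776 -0.194]
scene 5.875541908260374 [379.43631436 247.88075881] 0.88 738 (array([0.55908261, 0.16132872]), np.float64(167.25))
top 3.5075629906576213 [258.8808933  220.13399504] 0.9 403 (array([0.56205028, 0.15872055]), np.float64(34.625))
```

View pics/m5.png

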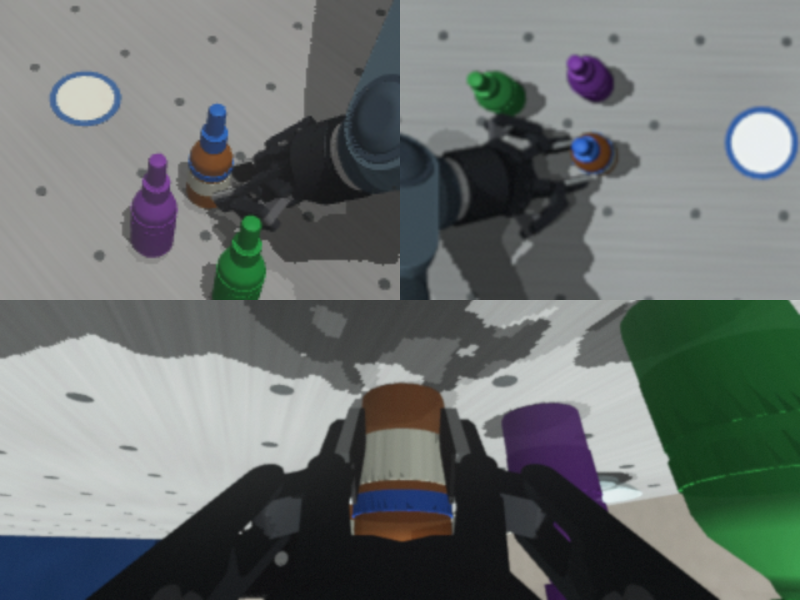

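Seated in the fork 22 mm ahead of the TCP, at (0.562, 0.159), and upright. I continue the push.

Emit:
play_rows(
  dr=[
    [0,0,0],
    [0,0,0],
    [0,0,0],
    [0,0,0],
    [0,0,0],
    [0,0,0],
    [0,0,0],
    [0,0,0],
    [0,0,0],
    [0,0,0],
  ],
  delta_pos=[
    [0,-0.004,0],
    [0.001,-0.006,0],
    [0.001,-0.008,0],
    [0.001,-0.009,0],
    [0.001,-0.009,0],
    [0.001,-0.009,0],
    [0.001,-0.009,0],
    [0.001,-0.008,0],
    [0.001,-0.006,0],
    [0.001,-0.004,0],
  ],
  grip=[0.034,0.034,0.034,0.034,0.034,0.034,0.034,0.034,0.034,0.034],
)

```text
t: 8.75
eef_pos: [0.5639, 0.1075, 0.0213]
tcp_rot: [0.283, 0.529, 0.776, -0.194]
ft_force: [-0.5, 0.7, 0.4]
opening: 0.403
```

```bash
python3 look.py m6 .571 .085
```

```text
8.75 [ 0.276  0.454  1.864 -0.889  0.972  0.482] [0.5639 0.1075 0.0213] [ 0.283  0.529  0.776 -0.194]
scene 1.6508694631852412 [353.24965517 227.02896552] 0.6 725 (array([0.5704042 , 0.09110076]), np.float64(149.75))
top 1.5988735198092638 [290.8817734  216.44581281] 0.78 406 (array([0.5717915 , 0.08876398]), np.float64(19.75))
```

View pics/m6.png

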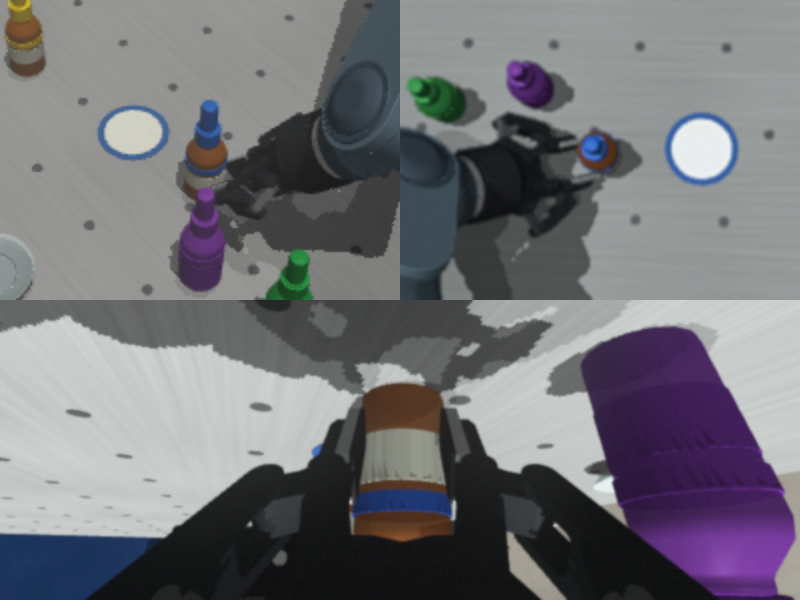

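Emit:
play_rows(
  dr=[
    [0,0,0],
    [0,0,0],
    [0,0,-0.025],
    [0,0,-0.025],
    [0,0,-0.025],
    [0,0,-0.025],
    [0,0,-0.025],
    [0,0,-0.025],
    [0,0,-0.025],
    [0,0,-0.025],
  ],
  delta_pos=[
    [0.0005,-0.004,0],
    [0.0005,-0.006,0],
    [0.001,-0.006,0],
    [0.001,-0.006,0],
    [0.001,-0.006,0],
    [0.001,-0.006,0],
    [0.001,-0.005,0],
    [0.001,-0.005,0],
    [0.001,-0.004,0],
    [0.001,-0.003,0],
  ],
  grip=[0.034,0.034,0.034,0.034,0.034,0.034,0.034,0.034,0.034,0.034],
)

```text
t: 10.0
eef_pos: [0.5729, 0.0568, 0.0213]
tcp_rot: [0.262, 0.605, 0.719, -0.222]
ft_force: [-0.1, 0.3, 0.1]
opening: 0.398
```

```bash
python3 look.py m7 .577 .035
```

```text
10.0 [ 0.188  0.488  1.812 -0.839  1.047  0.53 ] [0.5729 0.0568 0.0213] [ 0.262  0.605  0.719 -0.222]
scene 1.249232106017215 [335.87142857 212.98730159] 0.77 630 (array([0.572676  , 0.03692678]), np.float64(188.0625))
top 1.404959323296498 [314.46176471 215.06764706] 0.84 340 (array([0.57594958, 0.03754852]), np.float64(43.8125))
```

View pics/m7.png

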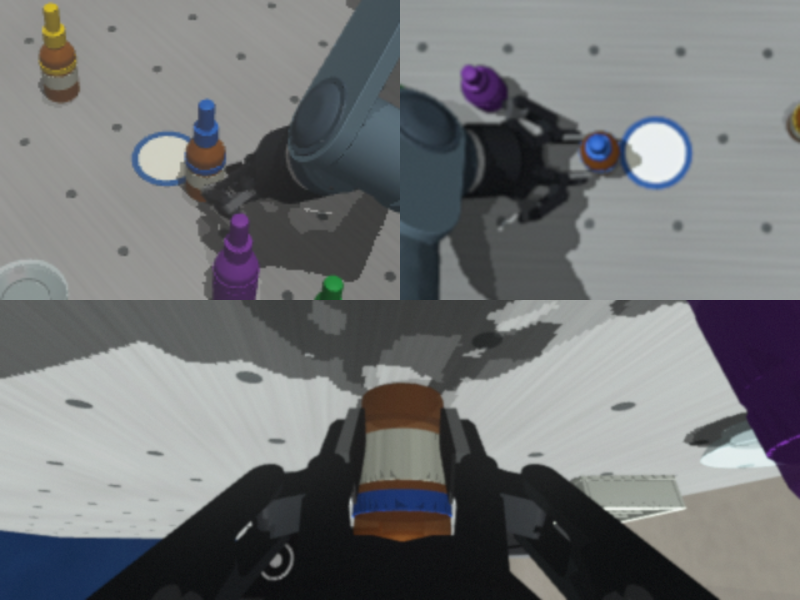

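Emit:
play_rows(
  dr=[
    [0,0,0],
    [0,0,0],
    [0,0,0],
    [0,0,0],
    [0,0,0],
    [0,0,0],
    [0,0,0],
    [0,0,0],
    [0,0,0],
    [0,0,0],
  ],
  delta_pos=[
    [0,-0.004,0],
    [0.001,-0.006,0],
    [0.001,-0.007,0],
    [0.001,-0.007,0],
    [0.001,-0.007,0],
    [0.001,-0.007,0],
    [0.001,-0.007,0],
    [0.001,-0.006,0],
    [0,-0.004,0],
    [0,-0.002,0],
  ],
  grip=[0.034,0.034,0.034,0.034,0.034,0.034,0.034,0.034,0.034,0.034],
)

```text
t: 11.25
eef_pos: [0.5799, -0.0002, 0.0213]
tcp_rot: [0.262, 0.604, 0.719, -0.222]
ft_force: [-0.3, 0.2, 0.7]
opening: 0.398
```

```bash
python3 look.py m8 .583 -.022
```

```text
11.25 [ 0.087  0.467  1.845 -0.882  0.982  0.482] [ 5.799e-01 -2.000e-04  2.130e-02] [ 0.262  0.604  0.719 -0.222]
scene 0.4860884148327473 [316.98015267 199.62748092] 0.62 655 (array([ 0.58217295, -0.01757466]), np.float64(148.25))
top 1.4706320452082935 [340.72672673 212.40540541] 0.71 333 (array([ 0.58274671, -0.02033628]), np.float64(52.625))
```

View pics/m8.png

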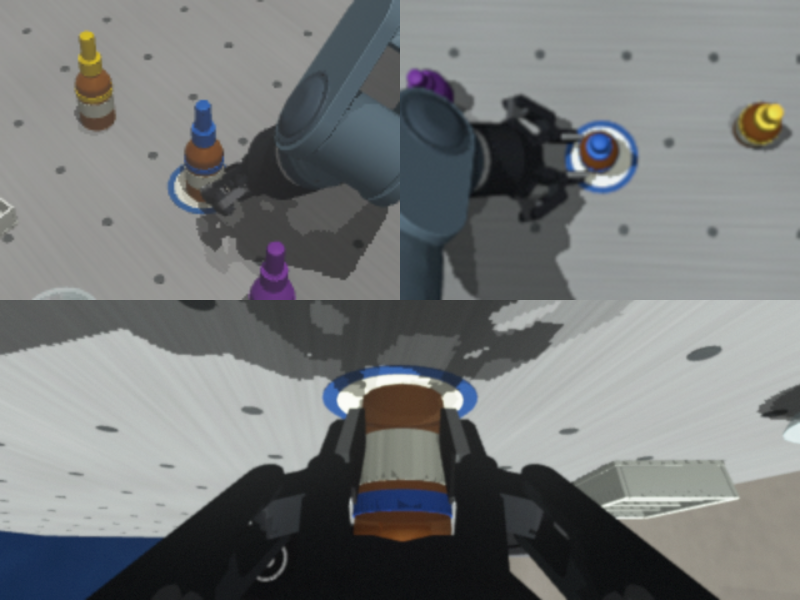

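Emit:
play_rows(
  dr=[
    [0,0,0],
    [0,0,0],
    [0,0,0],
    [0,0,0],
    [0,0,0],
    [0,0,0],
    [0,0,0],
    [0,0,0],
    [0,0,0],
    [0,0,0],
  ],
  delta_pos=[
    [0,0.003,0],
    [-0.001,0.004,0],
    [-0.001,0.006,0],
    [-0.001,0.007,0],
    [-0.001,0.007,0],
    [-0.001,0.007,0],
    [-0.001,0.007,0],
    [-0.001,0.007,0.005],
    [-0.001,0.006,0.01],
    [0,0,0],
  ],
  grip=[0.034,0.034,0.034,0.034,0.034,0.034,0.034,0.034,0.034,0.034],
)

```text
t: 12.5
eef_pos: [0.5731, 0.0552, 0.0383]
tcp_rot: [0.263, 0.604, 0.719, -0.22]
ft_force: [0.9, -0.2, 0.0]
opening: 0.399
```

```bash
python3 look.py m9 .583 -.022
python3 - <<'E'
from h import *
for c,u in(("scene",(263,165)),("top",(421,199))):
    grab_frame(c); b=near("yellow_bottle",c,u); print(c,b[2],fit([(c,b[1].astype(np.float32))],[.615,-.19]))
E
```

```text
12.5 [ 0.185  0.454  1.82  -0.832  1.059  0.507] [0.5731 0.0552 0.0383] [ 0.263  0.604  0.719 -0.22 ]
scene 2.953657143189475 [317.41614907 202.55403727] 0.86 805 (array([ 0.58359604, -0.01583594]), np.float64(56.8125))
top 1.4212562623962437 [340.83522727 212.625     ] 0.64 352 (array([ 0.58225942, -0.02033699]), np.float64(34.0))
scene [262.49331352 167.34323923] (array([ 0.61686454, -0.19049448]), np.float64(71.875))
top [420.63675214 198.67094017] (array([ 0.616587  , -0.19359843]), np.float64(36.0))
```

View pics/m9.png

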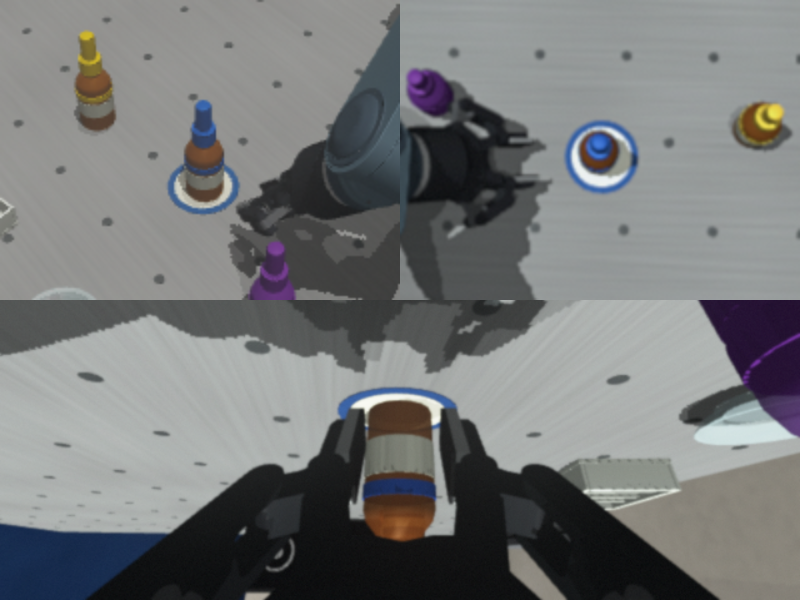

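The blue bottle stands upright inside the rim, the gripper is clear of everything, and the yellow bottle has not moved. I hand the job in.

```bash
python3 -c "
from plant import *
print(close_job())"
```

```text
the job is handed in; nothing more can be done
None
```

The blue-topped bottle now stands upright inside the round mark, and the job is handed in; no verdict was reported. I slid it about 22 cm with the two fingertips set as a fork 34 mm apart. They pushed low on the glass with the tool tilted back, so the gripper body stayed behind the dropper. I then drew the fork back about 55 mm.

**Position:** the last fits put the bottle at (0.582, -0.020) from the top camera and (0.584, -0.016) from the scene camera. The mark's centre is at about (0.583, -0.0225). That is roughly 2 to 7 mm off, against the 20 mm allowed, so the cameras disagree by about 4.5 mm.

**Other checks:** the yellow bottle's fitted position matched the start to within about 1 mm. The wrist force reading at the end was about 1 N, no more than at the start. Total time was about 12.5 s. I estimated the gripper's clearance from the dropper and checked it by eye in the pictures, but did not measure contact there.

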